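Slide the teat tray under the drying stand's upper tier and lock it

ROBOT

A 7-joint arm with a two-finger parallel gripper is mounted at the origin on the work surface. World frame = base frame: x ahead of the robot, y to its left, z up, the work surface at z = 0. Lengths are in m, angles in rad, forces in N, time in s.
With the tool pointing down it reaches from about 0.4 to 0.875 m from the base axis. Payload 19.3 kg.
Tool frame: the origin (TCP) lies at the very end of the fingers, on their centre line; the grasp point (between the pads) lies 19 mm behind it; z points along the fingers, y is the direction in which the jaws open and shut (so a half turn about z gives the same grasp; the last joint's range is limited). The gripper opens to 85 mm and grips with 20 to 120 N. Pads are 22 mm wide; open, the fingers measure 114 mm over their backs; the gripper's body (76 mm by 85 mm) begins 54 mm behind the grasp point. The pads swing forward as they close: fully open they stand 13 mm farther back than shut.
Start: joints at [-1.278, 0.521, -0.036, 1.599, 0.021, 1.021, -0.113], TCP at [0.222, 0.584, 0.231] pointing down, gripper open.
Joint ranges: [-2.91, 2.91], [-0.3, 2.13], [-1.5, 1.42], [0.17, 2.43], [-1.26, 4.41], [0.16, 1.93], [-2.52, 2.52]. Speed limits (rad/s): [1.89, 1.89, 2.39, 2.39, 3.01, 3.01, 3.01].

INTERFACE

Orientations are given as [roll, pitch, yaw] about the fixed x, y, z axes, in that order (R = Rz(yaw) Ry(pitch) Rx(roll)).
In Python, from workcell import bot, vision, job_done gives the robot as it stands.
- The arm moves only by the tool arm_command, never from a script. Its arguments are lists of equal length, an entry for each row: "gripper": the finger opening in cm, from 0 to 8.54; "slide": the shift along the tool's x, y, z in cm, a list of three; "turn": the turn, a rotation vector about the tool's x, y, z in degrees, a list of three. A call has 1 to 5 rows; each row is the pose to reach, as a shift and turn from the pose commanded when the call began, along the tool's axes at that moment; what a row does not reach only later rows make up. A row lasts 1/8 s, in which the tool goes at most 62.5 mm and 10.7 degrees, less where a joint would pass 70% of its speed; a pose out of reach is approached as far as the arm can. A call with a gripper value outside its range is refused whole. The fingers move at their own pace and stop on an object; "force" is the grip in N (left out, the last holds). Time passes only in rows, so rows that repeat a pose let the fingers close. It gives the time, the measured TCP pose, the force and the opening at its end, in the units of the state.
- bot.observe(): the state, without advancing time (a new reading comes with each control period).
- vision.grab_frame(name): name is "scene" or "side" or "wrist"; returns the picture (480x640x3 uint8, blue, green, red); there is no depth.
- vision.camera_model(name): a dict with "mtx" (3x3 intrinsics, pixels), "T" (4x4, takes a point from camera to world coordinates). Camera axes: x right, y down, z forward; pixel columns grow to the right and rows downward; lengths in m; the calibration is good to about 2 mm. The wrist camera is an equidistant fisheye: a pixel r from the principal point sees the ray r / f radians off the axis. A picture is of the moment at which its call begins: read the wrist's pose just before it. camera_model takes no time and is no camera call; for the wrist camera it gives the pose at the moment of the call.
- job_done(): hands the job in, once; it reports no verdict.
The state is a dict: "clock": time; "qpos": joint angles; "qd": joint speeds; "joint_efforts": joint torques, N m; "position": TCP position; "tool_rot": TCP orientation; "force": force on the tool from outside, world axes, zero at the start; "moment": the same for the moment, N m; "grip_width": finger opening in m.
Only numpy, scipy, OpenCV 4.12 (cv2) and the standard library are available. Lean on these libraries where they do the work, as an engineer would, in place of code of your own. Each camera call takes 0.05 s, during which the arm holds its last target. There are 200 camera calls.

TASK

Pick up the loose teat tray by its fin, slide it in from the open front between the front posts and under the upper tier of the round drying stand, fin last, and seat it flat in the rectangular pocket of the stand's base. Then slide the keeper knob fully home towards the fin so that its tongue covers the tray's edge. Leave the bottles on the stand and everything else on the shelf standing where they are.

Things in the scene. Friction and masses are not known exactly. Their poses are not given: they have to be found in the camera images.
- tray: Loose pale plastic teat tray: plate 120 (its x) x 84 (y) x 10 mm, 80 to 150 g. Origin: centre of the underside, z up. A fin stands near its -x end (see tray_fin); towards +x four round 14 mm pegs stand at x = 2 and 38, y = -24 and 24, tops at z 35 mm. It goes into the stand pegs first, its axes parallel to the stand's.
- tray_fin (a point): Grasp point in the tray's fin, at tray x = -42, y = 0, z = 36 mm; axes as the tray's. The upright fin is 30 mm long in x (tray x -57 to -27), 14 mm thick in y, and rises from the plate's top at z 10 to z 50 mm.
- stand: Fixed round white drying stand; its open front, -x, faces left and a little to the robot (yaw -1.35 to -0.95). Origin: centre of the underside. Base disc of 270 mm diameter, top at z 12. Two front posts of 10 mm diameter at x = -30, y = -60 and 60 (gap 110 mm), two rear posts at x = 85, y = -85 and 85, carry the upper tier.
- stand_rail (a point): Middle of the lowest front rail of the upper tier: stand x = -56, y = 0, z = 88 mm. Three rails along y (240 mm long, faces at x = -59, top at z 141) form the tier's straight front; from there the tier (underside z 85) covers all greater x. The seated fin is just in front of the rails: an upright gripper would hit them, one leaning back to the stand's -x by 25 to 45 degrees fits.
- stand_pocket (a point): Centre of the floor of the tray's pocket: stand x = -30, y = 0, z = 12 mm; axes as the stand's. The pocket is 126 (x) x 90 (y) mm inside, with a rim 8 mm wide and 8 mm high. The seated tray's origin is at this point; its peg tops are then 38 mm below the upper tier.
- keeper (a joint): Keeper at the front, on the stand's +y side: 0 = open, 0.040 m = fully home (pushed to the stand's -y until it stops; resists with about 1.5 N). Starts at 0 to 0.008. Its flat tongue (22 mm in x, 42 in y, stand z 25.5 to 31.5) clears the seated tray's top by 3.5 mm; its inner end is at stand y = 64 mm when open, 24 when home.
- keeper_knob (a point): Top centre of the keeper's square knob, 12 x 12 mm in plan, 27 mm high, standing on the tongue. In the stand's frame: x = -72, y = 94 mm minus the joint's value, z = 58.5 mm. The rails stand close to it as to the fin. It can be pushed from its +y side.
- bottle_a: Bystander: loose amber bottle of 62 mm diameter, 125 mm high, upright on the upper tier at stand x = 45, y = 62 mm. Origin: centre of the underside.
- bottle_b: Bystander: the same bottle at stand x = 45, y = -62 mm.
- sippy_cup: Bystander: stainless sippy cup with white lid and two handles, 75 mm diameter (120 over the handles), 112 mm high. Origin: centre of the underside.
- scoop: Bystander: pink measuring scoop, bowl of 40 mm diameter and 28 mm high, with a handle 97 mm out to its -x. Origin: under the bowl's centre.
- tin: Bystander: tin of 100 mm diameter, 130 mm high. Origin: centre of the underside.
- soap: Bystander: clear soap bottle of 68 mm diameter, 170 mm high. Origin: centre of the underside.
- bowl: Bystander: white bowl of 110 mm diameter, 45 mm high. Origin: centre of the underside.
Things that resemble listed ones, but are neither listed nor needed, are in the scene too. Leave any green or red look-alike of the tray alone.

How it is judged:
On the way, in this order (a step that is already met when the one before it is completed fails the run):
1. the tray lies flat in the stand's pocket, fin to the front (x of tray in the frame of stand_pocket between -0.005 and 0.005 m and y of tray in the frame of stand_pocket between -0.005 and 0.005 m and z of tray in the frame of stand_pocket between -0.003 and 0.003 m and angle between tray's own z axis and vertical below 0.04 rad and x of tray_fin in the frame of stand_pocket below -0.03 m), for 0.2 s.
2. the keeper is slid home over the seated tray (all of step 1 and value of joint keeper above 0.034 m), for 0.2 s.
At the end, for the whole second after the job is handed in: The tray rests at its place in the pocket: origin within 5 mm of the pocket's centre in x and in y and within 3 mm of its floor in height, tilted less than 0.04 rad, fin at the front; the keeper reads over 0.034 m; the tray is at rest (all of step 2 and linear speed of tray below 0.01 m/s); the robot touches nothing.
It fails at once if a bottle on the stand disturbed: moved over 30 mm or tipped over 0.4 rad (distance of any of bottle_a, bottle_b from where it was at the start of the episode above 0.03 m or angle between any of bottle_a, bottle_b's own z axis and vertical above 0.4 rad).
It fails at once if the sippy cup or scoop disturbed: moved over 30 mm or tipped over 0.4 rad (distance of any of sippy_cup, scoop from where it was at the start of the episode above 0.03 m or angle between any of sippy_cup, scoop's own z axis and vertical above 0.4 rad).
It fails at once if the tin, soap bottle or bowl disturbed: moved over 30 mm or tipped over 0.4 rad (distance of any of tin, soap, bowl from where it was at the start of the episode above 0.03 m or angle between any of tin, soap, bowl's own z axis and vertical above 0.4 rad).
It also fails if it takes over 50 s, if anything falls off the work surface, if the arm or the gripper's body presses on something with over 40 N, if the wrist force passes 120 N, or if a joint passes its speed limit or range.

## Working session

There is one attempt and no reset: what is moved stays moved. The work goes in short steps, Python scripts to look and compute and a tool call to move; the robot and the scene stay as the last step left them, time stands still between calls to the robot, and variables do not carry over. Pictures are saved under pics/ and viewed, about 8 in all and at most 12, crops included, and the job is handed in when it is done.

Besides the shell and the picture viewer there is one more tool, called by a JSON object that holds its "api" and its "payload", one argument or row to a line. arm_command: Moves the arm, as the interface text tells. Its arguments: {"type":"object","properties":{"gripper":{"type":"array","items":{"type":"number"}},"slide":{"type":"array","items":{"type":"array","items":{"type":"number"}}},"turn":{"type":"array","items":{"type":"array","items":{"type":"number"}}},"force":{"type":"number"}},"required":["gripper","slide","turn"]}

```bash
ls; mkdir -p pics; python3 - <<'E'
from workcell import bot, vision
import cv2, numpy as np
print(bot.observe())
for n in ("scene","side","wrist"):
    m=vision.camera_model(n); print(n,np.array(m["mtx"]).round(1).tolist(),np.array(m["T"]).round(4).tolist())
    f=vision.grab_frame(n); cv2.imwrite(f"pics/{n}0.png",f)
E
```

```text
pics
{'clock': 0.0, 'qpos': array([-1.27822347,  0.52201601, -0.03627938,  1.5999756 ,  0.02124348,
        1.02111215, -0.11280531]), 'qd': array([-1.38622943e-03, -1.44838105e-03,  1.32109628e-03,  1.62595995e-03,
       -7.93272739e-05,  9.20007510e-05,  1.08708018e-03]), 'joint_efforts': array([-7.78228932e-04, -9.27104473e+01,  1.97934307e+00, -3.69928336e+01,
        1.77285634e-02,  8.33258528e-03,  3.73553007e-05]), 'position': array([0.22174865, 0.58399197, 0.23073665]), 'tool_rot': array([-3.14047525e+00,  1.40938022e-04,  2.77878510e+00]), 'force': array([-0.13116271, -0.20928868, -1.1994219 ]), 'moment': array([-0.02030074, -0.01635589, -0.03194479]), 'grip_width': 0.08562135373018377}
scene [[458.9, 0.0, 321.9], [0.0, 458.9, 235.2], [0.0, 0.0, 1.0]] [[0.3325, 0.5306, -0.7797, 1.268], [0.9431, -0.1845, 0.2766, -0.2718], [0.003, -0.8273, -0.5618, 0.6219], [0.0, 0.0, 0.0, 1.0]]
side [[619.4, 0.0, 320.0], [0.0, 619.4, 251.3], [0.0, 0.0, 1.0]] [[0.9322, -0.2646, 0.2471, 0.1673], [-0.3618, -0.7048, 0.6102, -0.9296], [0.0127, -0.6583, -0.7527, 1.2186], [0.0, 0.0, 0.0, 1.0]]
wrist [[371.6, 0.0, 322.8], [0.0, 371.6, 240.9], [0.0, 0.0, 1.0]] [[0.3553, 0.8951, 0.2695, 0.1539], [0.9347, -0.34, -0.1033, 0.6101], [-0.0008, 0.2886, -0.9574, 0.3729], [0.0, 0.0, 0.0, 1.0]]
```

View pics/scene0.png

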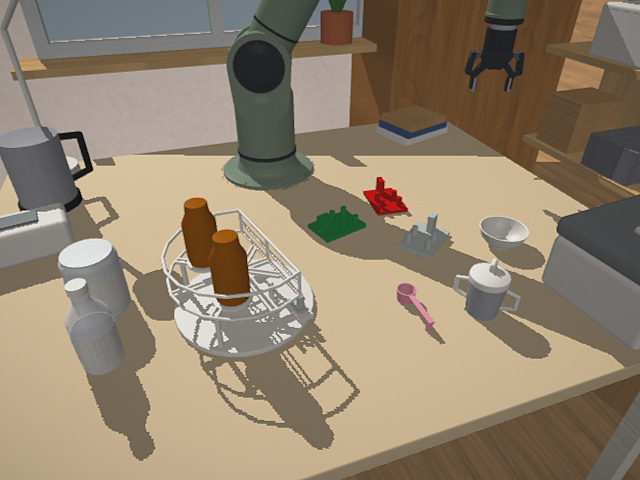

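View pics/side0.png

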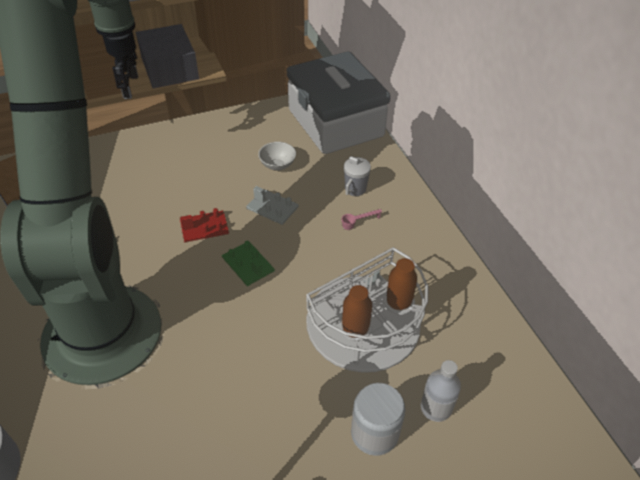

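Scene: the pale tray is at about (425,238), the stand at (245,290), with the open front facing up-right. Side: the tray is at (272,203), the stand at (367,315). I'll take enlarged crops next.

```bash
python3 - <<'E'
import cv2, numpy as np
def crop(n,x,y,w,h,s):
    f=cv2.imread(f"pics/{n}0.png")[y:y+h,x:x+w]; f=cv2.resize(f,None,fx=s,fy=s,interpolation=cv2.INTER_CUBIC)
    for i in range(0,w,10):
        cv2.line(f,(i*s,0),(i*s,8 if i%20 else 14),(0,0,255),1); 
        if i%20==0: cv2.putText(f,str(x+i),(i*s,24),0,.35,(0,0,255),1)
    for i in range(0,h,10):
        cv2.line(f,(0,i*s),(8,i*s),(0,0,255),1)
        if i%20==0: cv2.putText(f,str(y+i),(10,i*s+4),0,.35,(0,0,255),1)
    return f
a=np.hstack([crop("scene",390,200,66,60,6),crop("side",240,180,66,60,6)])
cv2.imwrite("pics/c1.png",a)
b=np.hstack([crop("scene",165,200,160,160,5)]);cv2.imwrite("pics/c2.png",crop("scene",170,205,150,148,4)); cv2.imwrite("pics/c3.png",crop("side",300,240,140,132,4))
E
```

```text
(no output)
```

View pics/c1.png

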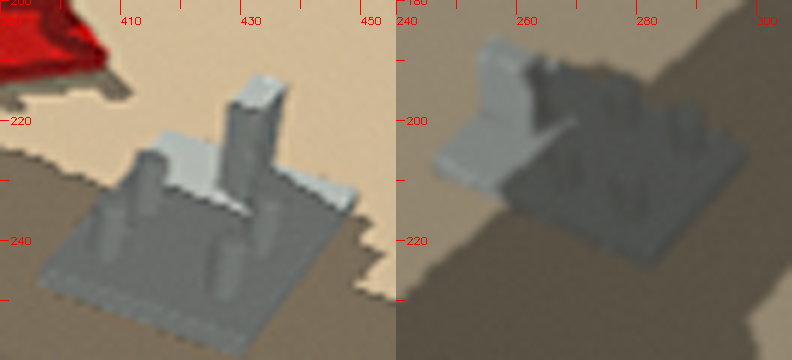

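View pics/c2.png

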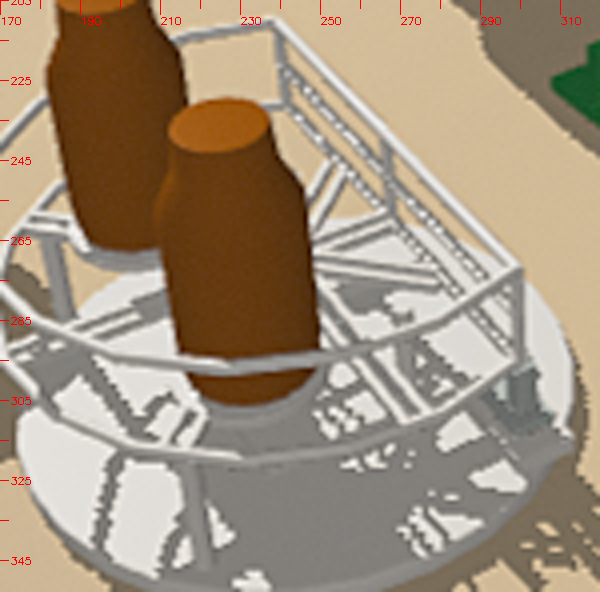

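View pics/c3.png

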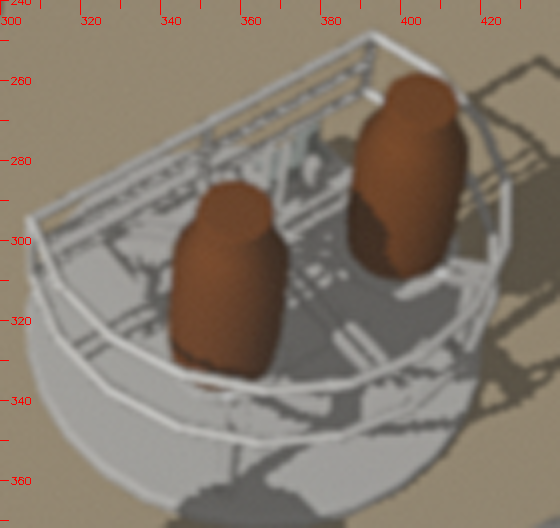

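```bash
cat > h.py <<'E'
import numpy as np, cv2
from scipy.optimize import least_squares
from scipy.spatial.transform import Rotation as R
from workcell import bot, vision
CM={n:vision.camera_model(n) for n in("scene","side")}
def proj(n,P,cm=None):
    m=cm or CM[n]; T=np.array(m["T"]);K=np.array(m["mtx"])
    c=(np.atleast_2d(P)-T[:3,3])@T[:3,:3]
    if n=="wrist":
        r=np.hypot(c[:,0],c[:,1]);th=np.arctan2(r,c[:,2])
        return np.c_[K[0,0]*th*c[:,0]/r+K[0,2],K[1,1]*th*c[:,1]/r+K[1,2]]
    return np.c_[K[0,0]*c[:,0]/c[:,2]+K[0,2],K[1,1]*c[:,1]/c[:,2]+K[1,2]]
def place(p,P): # p=x,y,yaw,[z]
    c,s=np.cos(p[2]),np.sin(p[2]); P=np.atleast_2d(P).astype(float)
    return np.c_[p[0]+c*P[:,0]-s*P[:,1],p[1]+s*P[:,0]+c*P[:,1],P[:,2]+(p[3] if len(p)>3 else 0)]
def fit(p0,obs,cms={}): # obs: list (cam, modelpt, pix)
    f=lambda p:np.concatenate([proj(n,place(p,np.array(m)/1000),cms.get(n))[0]-q for n,m,q in obs])
    r=least_squares(f,p0,loss="soft_l1",f_scale=1.5); return r.x,r.fun.reshape(-1,2).round(1)
def goal(yaw,tilt): # tool rot: y along stand/tray +-y, leaning back to -x
    z=np.array([np.sin(tilt)*np.cos(yaw),np.sin(tilt)*np.sin(yaw),-np.cos(tilt)])
    y=np.array([-np.sin(yaw),np.cos(yaw),0]); out=[]
    for s in(1,-1): out.append(np.c_[np.cross(s*y,z),s*y,z])
    return out
def move(pos,Rg):
    o=bot.observe(); R0=R.from_euler("xyz",o["tool_rot"])
    print("slide cm",(R0.inv().apply(np.array(pos)-o["position"])*100).round(2),"turn deg",np.degrees((R0.inv()*R.from_matrix(Rg)).as_rotvec()).round(1))
E
python3 - <<'E'
from h import *
S="scene";D="side"
t=[(S,(60,42,10),(429.7,256.7)),(S,(60,-42,10),(397,245)),(S,(-60,42,10),(449.7,231.7)),(S,(-60,-42,10),(418.3,221.7)),(S,(-42,0,50),(433.,215.5)),
(D,(-60,-42,10),(246.2,206.7)),(D,(60,-42,10),(282.7,223)),(D,(60,42,10),(298.7,205)),(D,(-42,0,50),(258.7,187.7))]
p,r=fit([.5,.25,-1,],t);print("tray",p.round(4),r.tolist())
s=[(S,(-56,120,141),(300,272)),(S,(-56,-120,141),(238.8,210.5)),(S,(-56,120,88),(300,294.5)),(S,(-56,-120,88),(240.8,232.5)),
(D,(-56,120,141),(393.5,248.7)),(D,(-56,-120,141),(307,294.5)),(D,(-56,-120,88),(309.5,307.5)),(D,(-56,120,88),(392,263.7))]
q,r=fit([.7,-.1,-1.15],s);print("stand",q.round(4),r.tolist())
a=np.linspace(0,6.28,200);disc=place(q,np.c_[.135*np.cos(a),.135*np.sin(a),0*a+.012])
for n in(S,D): u=proj(n,disc);print(n,u.min(0).round(1),u.max(0).round(1))
print("seen: scene u 174.2..313.7; side u 306.3, v max ~370")
for n,x in(("knob",(-.072,.094,.0585)),("pocket",(-.03,0,.012)),("knobhome",(-.072,.054,.0585))): print(n,place(q,x),proj(S,place(q,x)),proj(D,place(q,x)))
for tl in(.7,):
  for nm,pp in(("tray",p),("stand",q)):
    for G in goal(pp[2],tl): print(nm,R.from_matrix(G).as_euler("xyz").round(3), G[:,0].round(2),G[:,1].round(2))
fin=place(p,(-.042,0,.036))[0];print(fin)
for G in goal(p[2],.7):
  print("pre");move(fin+G[:,2]*(.019-.10),G);print("at");move(fin+G[:,2]*.019,G)
E
```

```text
tray [ 0.5049  0.254  -0.9338] [[0.5, -1.1], [-0.8, -1.6], [0.3, -0.7], [-0.5, -1.2], [0.0, -0.6], [0.7, -1.0], [0.0, -0.2], [1.2, -0.5], [1.6, 1.1]]
stand [ 0.5844 -0.1891 -1.3304] [[-0.9, -1.4], [-0.1, -1.7], [-0.1, 0.0], [0.4, -2.0], [1.0, -1.1], [2.4, -0.4], [-0.1, 0.9], [0.2, -1.5]]
scene [173.3 258.3] [313.7 353.2]
side [307.5 275.4] [422.1 370.1]
seen: scene u 174.2..313.7; side u 306.3, v max ~370
knob [[ 0.6585364  -0.09682123  0.0585    ]] [[300.47889393 295.52808803]] [[378.49211275 270.55558772]]
pocket [[ 0.57724123 -0.15999635  0.012     ]] [[258.53332835 294.28132551]] [[357.01826271 311.33320558]]
knobhome [[ 0.61968696 -0.106346    0.0585    ]] [[289.58245057 283.63517765]] [[365.45225463 277.83145512]]
tray [3.142 0.7   2.208] [-0.45  0.61 -0.64] [0.8  0.59 0.  ]
tray [ 3.142 -0.7   -0.934] [ 0.45 -0.61  0.64] [-0.8  -0.59 -0.  ]
stand [3.142 0.7   1.811] [-0.18  0.74 -0.64] [0.97 0.24 0.  ]
stand [ 3.142 -0.7   -1.33 ] [ 0.18 -0.74  0.64] [-0.97 -0.24 -0.  ]
[0.47989581 0.28772313 0.036     ]
pre
slide cm [-30.26 -15.71  13.31] turn deg [ 11.4 -39.   31.4]
at
slide cm [-35.68 -19.19  20.96] turn deg [ 11.4 -39.   31.4]
pre
slide cm [-30.26 -15.71  13.31] turn deg [  50.9   14.9 -139.6]
at
slide cm [-35.68 -19.19  20.96] turn deg [  50.9   14.9 -139.6]
```

```bash
python3 - <<'E'
from h import *
def ground(n,u,v,z=0):
    m=CM[n];T=np.array(m["T"]);d=T[:3,:3]@np.linalg.inv(m["mtx"])@[u,v,1];return (T[:3,3]+d*(z-T[2,3])/d[2]).round(3)
for nm,u,v,w in(("bowl",503,246,0),("sippy",487,316,0),("scoop",406,297,0),("scoopend",432,328,0),("red",386,210,0)):print(nm,ground("scene",u,v,w))
print(ground("side",277,165),ground("side",357,192))
E
```

```text
bowl [0.586 0.419 0.   ]
sippy [0.769 0.242 0.   ]
scoop [0.669 0.121 0.   ]
scoopend [0.762 0.126 0.   ]
red [0.349 0.233 0.   ]
[0.571 0.421 0.   ] [0.748 0.231 0.   ]
```

{"api": "arm_command", "payload": {
  "gripper": [6,6,6,6,6],
  "slide": [
    [-6,-3.1,1],
    [-12,-6.2,3],
    [-18,-9.3,6],
    [-24,-12.5,9],
    [-28,-14.5,11]
  ],
  "turn": [
    [2,-7,6],
    [4,-15,12],
    [7,-23,19],
    [9,-31,25],
    [11.4,-39,31.4]
  ]
}}

```text
clock: 0.78
position: [0.4186, 0.3643, 0.1305]
tool_rot: [3.137, 0.704, 2.203]
force: [0.7, 0.2, -0.8]
grip_width: 0.0598
```

```bash
python3 - <<'E'
from h import *
m=vision.camera_model("wrist");f=vision.grab_frame("wrist");cv2.imwrite("pics/w1.png",f)
p=[.5049,.254,-.9338]
for P in((60,42,10),(60,-42,10),(-60,42,10),(-60,-42,10),(-57,7,50),(-57,-7,50),(-27,7,50),(-27,-7,50)):print(P,proj("wrist",place(p,np.array(P)/1000),m).round(0))
np.save("w1.npy",np.array(m["T"]))
E
```

```text
(60, 42, 10) [[366. 276.]]
(60, -42, 10) [[286. 276.]]
(-60, 42, 10) [[380. 205.]]
(-60, -42, 10) [[273. 205.]]
(-57, 7, 50) [[337. 250.]]
(-57, -7, 50) [[318. 250.]]
(-27, 7, 50) [[336. 270.]]
(-27, -7, 50) [[318. 270.]]
```

View pics/w1.png

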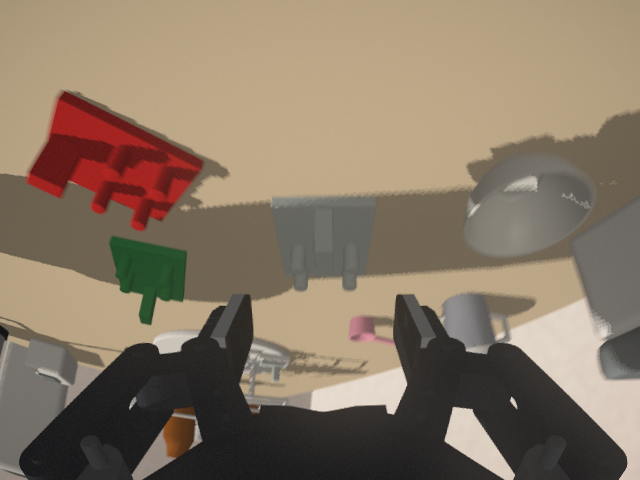

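Wrist view: tray plate corners at (273,205), (376,205), (367,276) and (286,276), fin centred at column 323. All are within 3 px (about 2 mm) of the fit, so I'll go in.

```bash
python3 - <<'E'
from h import *
p=[.5049,.254,-.9338];G=goal(p[2],.7)[0];fin=place(p,(-.042,-.0015,.037))[0]
move(fin+G[:,2]*(.019),G)
E
```

```text
slide cm [-0.99  0.54 14.66] turn deg [-0.4  1.  -0.5]
```

{"api": "arm_command", "payload": {
  "gripper": [6,6,6,6,6],
  "slide": [
    [-0.5,0.3,4],
    [-1,0.5,8],
    [-1,0.5,11],
    [-1,0.5,13.6],
    [-1,0.5,14.6]
  ],
  "turn": [
    [0,0.5,0],
    [-0.4,1,-0.5],
    [-0.4,1,-0.5],
    [-0.4,1,-0.5],
    [-0.4,1,-0.5]
  ]
}}

```text
clock: 1.45
position: [0.4825, 0.2853, 0.0246]
tool_rot: [-3.141, 0.683, 2.218]
force: [0.3, -0.3, -0.6]
grip_width: 0.06
```

{"api": "arm_command", "payload": {
  "gripper": [1,0.5,0.5,0.5,0.5],
  "slide": [
    [0,0,0],
    [0,0,0],
    [0,0,0],
    [0,0,0],
    [0,0,0]
  ],
  "turn": [
    [0,0,0],
    [0,0,0],
    [0,0,0],
    [0,0,0],
    [0,0,0]
  ],
  "force": 50
}}

```text
clock: 2.08
position: [0.4823, 0.2871, 0.0261]
tool_rot: [3.14, 0.682, 2.218]
force: [-3.2, 1.9, 7.8]
grip_width: 0.0124
```

```bash
python3 - <<'E'
from h import *
o=bot.observe();print(o)
cv2.imwrite("pics/w2.png",vision.grab_frame("wrist"))
p=[.5049,.254,-.9338];G=R.from_euler("xyz",o["tool_rot"]).as_matrix();print("grasp pt",(o["position"]-G[:,2]*.019),place(p,(-.042,0,.036)))
E
```

```text
{'clock': 2.075, 'qpos': array([-1.28749856,  0.92622077,  0.412572  ,  1.87815524,  0.50007132,
        0.69125574, -0.77912859]), 'qd': array([-0.00141206,  0.00096154, -0.00033071, -0.00108385,  0.00066194,
        0.0010853 , -0.00020915]), 'joint_efforts': array([ 1.66495409e+00, -9.48338556e+01,  1.94302279e+01, -1.37418267e+01,
        1.60747558e+00,  1.53910663e+00, -2.60549888e-02]), 'position': array([0.48232637, 0.28709403, 0.02613034]), 'tool_rot': array([3.13957195, 0.68205583, 2.21767875]), 'force': array([-3.19210912,  1.88960627,  7.84072954]), 'moment': array([-0.09274847,  0.46641243, -0.30174915]), 'grip_width': 0.01241431676977602}
grasp pt [0.47507694 0.29662845 0.0408796 ] [[0.47991909 0.28776321 0.036     ]]
```

```bash
python3 -c "
import cv2
f=cv2.imread('pics/w2.png')[150:390,160:480];cv2.imwrite('pics/w2c.png',cv2.resize(f,None,fx=2.5,fy=2.5,interpolation=2))"
```

```text
(no output)
```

View pics/w2c.png

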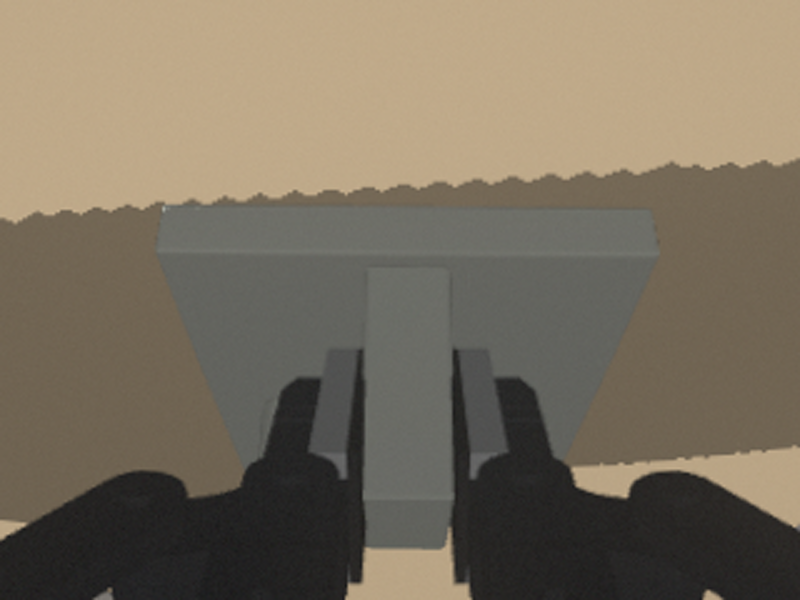

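Wrist crop: the fin sits centred and parallel between the pads, and the plate's front edge runs from (222,251) to (423,251). I'll use these points to get the tray's pose in the hand.

```bash
cat >> h.py <<'E'
def fit_hand(pts): # tray pose (6 dof) from wrist picture, static arm
    m=vision.camera_model("wrist"); M=np.array([a for a,_ in pts])/1000; Q=np.array([b for _,b in pts])
    o=bot.observe()
    f=lambda p:(proj("wrist",R.from_euler("xyz",p[3:]).apply(M)+p[:3],m)-Q).ravel()
    r=least_squares(f,[*o["position"],0,0,o["tool_rot"][2]-np.pi])
    p=r.x; T=R.from_euler("xyz",p[3:])
    Rt=R.from_euler("xyz",o["tool_rot"]); g=o["position"]-Rt.as_matrix()[:,2]*.019
    print("tray",p.round(4),"rms",np.sqrt(np.mean(r.fun**2)).round(2),"tcp in tray mm",(T.inv().apply(o["position"]-p[:3])*1000).round(1),"grasp pt",(T.inv().apply(g-p[:3])*1000).round(1),"rel rot",(T.inv()*Rt).as_euler("xyz").round(3))
    return p
E
python3 - <<'E'
from h import *
fit_hand([((-60,-42,10),(222.8,251.2)),((-60,42,10),(423.2,251.2)),((-60,-42,0),(225.2,232.8)),((-60,42,0),(420.8,233.6)),((-57,-7,10),(306.8,256.8)),((-57,7,10),(340,256.8)),
((-57,-7,50),(306,349.2)),((-57,7,50),(340.8,349.2)),((-27,-7,50),(306.8,369.2)),((-27,7,50),(338.8,369.2))])
print(bot.observe()["force"])
E
```

```text
tray [ 5.077e-01  2.541e-01 -1.400e-03  1.000e-04  3.000e-03 -9.302e-01] rms 0.74 tcp in tray mm [-41.8  -0.6  27.4] grasp pt [-53.8  -0.7  42.1] rel rot [ 3.14   0.685 -3.135]
[-2.13110196  1.30504576  7.73097023]
```

```bash
cat >> h.py <<'E'
ST=np.array([.5844,-.1891,-1.3304]); OFF=np.array([-.0418,-.0006,.0274])
def tray_goal(x,y,z,st=None,off=None): # tray origin in stand frame -> tool pose, prints move
    st=ST if st is None else st; off=OFF if off is None else off
    Rg=R.from_euler("z",st[2])*R.from_euler("xyz",[np.pi,.685,np.pi])
    pos=place(st,np.array([x,y,z]))[0]+R.from_euler("z",st[2]).apply(off)
    print("tray at",x,y,z,"tcp",pos.round(4));move(pos,Rg.as_matrix())
E
python3 - <<'E'
from h import *
o=bot.observe();Rt=R.from_euler("xyz",o["tool_rot"]);print("up",(Rt.inv().apply([0,0,.1])*100).round(2))
tray_goal(-.16,0,.10); tray_goal(-.16,0,.13)
E
```

```text
up [-6.3   0.02 -7.76]
tray at -0.16 0 0.1 tcp [0.5358 0.0068 0.1274]
slide cm [-26.25 -12.65   8.25] turn deg [14.8 -0.2 18.1]
tray at -0.16 0 0.13 tcp [0.5358 0.0068 0.1574]
slide cm [-28.15 -12.65   5.92] turn deg [14.8 -0.2 18.1]
```

{"api": "arm_command", "payload": {
  "gripper": [0.5,0.5,0.5,0.5,0.5],
  "slide": [
    [0,0,0],
    [-0.6,0,-0.8],
    [-1.9,0,-2.3],
    [-4,0,-5],
    [-6.3,0,-7.8]
  ],
  "turn": [
    [0,0,0],
    [0,0,0],
    [0,0,0],
    [0,0,0],
    [0,0,0]
  ],
  "force": 80
}}

```text
clock: 2.75
position: [0.4822, 0.2865, 0.1279]
tool_rot: [3.14, 0.682, 2.217]
force: [0.7, 1.0, -0.7]
grip_width: 0.013
```

```bash
python3 - <<'E'
from h import *
tray_goal(-.16,0,.11);o=bot.observe();print(o["grip_width"],o["qpos"].round(2))
E
```

```text
tray at -0.16 0 0.11 tcp [0.5358 0.0068 0.1374]
slide cm [-20.43 -12.6   15.35] turn deg [14.8 -0.2 18. ]
0.013016174263453341 [-1.3   0.74  0.43  1.87  0.49  0.85 -0.68]
```

{"api": "arm_command", "payload": {
  "gripper": [0.5,0.5,0.5,0.5,0.5],
  "slide": [
    [-2,-1.2,1.5],
    [-5,-3.1,3.8],
    [-9,-5.6,6.8],
    [-13,-8,9.8],
    [-17,-10.5,12.8]
  ],
  "turn": [
    [1.5,0,2],
    [4,0,5],
    [7,0,8],
    [10,0,12],
    [12.5,0,15]
  ]
}}

```text
clock: 3.38
position: [0.5266, 0.0509, 0.1339]
tool_rot: [-3.137, 0.683, 1.876]
force: [0.3, 0.8, -1.6]
grip_width: 0.0126
```

```bash
python3 - <<'E'
from h import *
tray_goal(-.16,0,.11)
E
```

```text
tray at -0.16 0 0.11 tcp [0.5358 0.0068 0.1374]
slide cm [-3.7  -0.44  2.56] turn deg [ 2.1 -0.1  2.9]
```

{"api": "arm_command", "payload": {
  "gripper": [0.5,0.5,0.5,0.5],
  "slide": [
    [-2,-0.2,1.3],
    [-3.7,-0.4,2.5],
    [-3.7,-0.4,2.5],
    [-3.7,-0.4,2.5]
  ],
  "turn": [
    [1,0,1.5],
    [2.1,0,2.9],
    [2.1,0,2.9],
    [2.1,0,2.9]
  ]
}}

```text
clock: 3.88
position: [0.5363, 0.0108, 0.1373]
tool_rot: [-3.141, 0.682, 1.816]
force: [0.6, 0.6, -0.9]
grip_width: 0.0128
```

```bash
python3 - <<'E'
from h import *
o=bot.observe();print(o["position"],o["tool_rot"],o["force"],o["grip_width"])
f=vision.grab_frame("wrist");cv2.imwrite("pics/w3.png",f)
g=f[190:480,80:560];cv2.imwrite("pics/w3c.png",cv2.resize(f[180:480,120:520],None,fx=2,fy=2,interpolation=2))
E
```

```text
[0.53626305 0.01077734 0.13725707] [-3.14143226  0.68249845  1.81649312] [ 0.58090084  0.606564   -0.86937035] 0.012788508717414267
```

View pics/w3c.png

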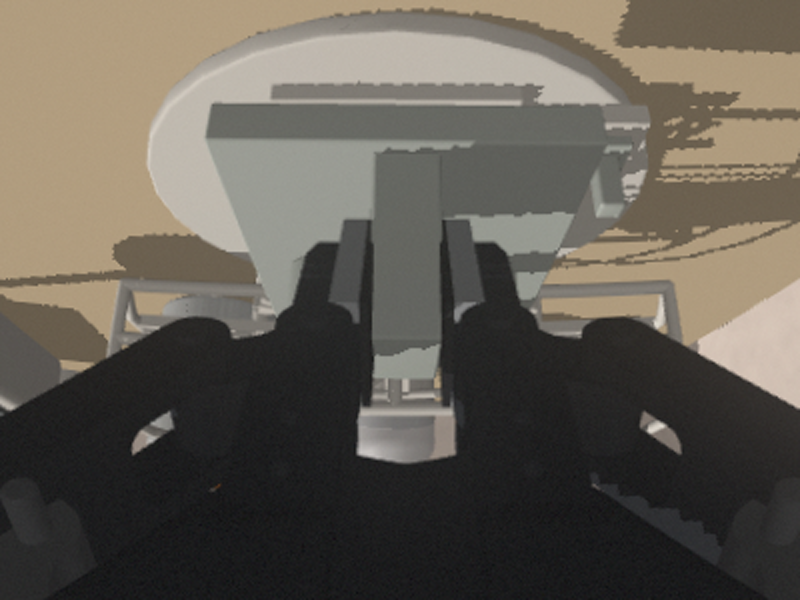

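Wrist crop: the tray is held level. The rail's lowest ends are at about (122,284) and (672,285), the knob at right (605,190), and the pocket rim's front strip spans columns 272 to 540 at rows 85–103. I'll compare these with the predictions.

```bash
python3 - <<'E'
from h import *
fit_hand([((-60,-42,10),(226,249)),((-60,42,10),(423.3,249.5)),((-60,-42,0),(225,231.5)),((-60,42,0),(421,232.5)),((-57,-7,10),(307.5,256.5)),((-57,7,10),(340,256.5)),
((-57,-7,50),(306.5,351)),((-57,7,50),(340.3,350.5)),((-27,-7,50),(307.5,370)),((-27,7,50),(338.5,369.3))])
m=vision.camera_model("wrist")
def P(n,*x): print(n,((proj("wrist",place(ST,np.array(x)/1000),m)-[120,180])*2).round(0).tolist())
P("rail88 outer front-bottom -+",(-59,-120,85),(-59,120,85)); P("rail141",(-59,-120,141),(-59,120,141))
P("rim front bottom",(-101,-53,12),(-101,53,12)); P("rim front top",(-101,-53,20),(-101,53,20));P("rim inner top",(-93,-45,20),(-93,45,20))
a=np.linspace(0,6.28,200);u=(proj("wrist",place(ST,np.c_[.135*np.cos(a),.135*np.sin(a),0*a+.012]),m)-[120,180])*2;print("disc",u.min(0),u.max(0))
P("knob top front corners, q=0",(-78,88,58.5),(-78,100,58.5));P("knob bottom",(-78,88,31.5),(-78,100,31.5));P("tongue inner front",(-83,64,31.5),(-83,64,25.5),(-83,106,25.5))
E
```

```text
tray [ 0.547  -0.0283  0.1094  0.0029  0.0126 -1.3288] rms 1.48 tcp in tray mm [-41.1  -0.9  27.4] grasp pt [-53.3  -0.9  41.9] rel rot [-3.138  0.695 -3.135]
rail88 outer front-bottom -+ [[128.0, 277.0], [673.0, 278.0]]
rail141 [[110.0, 399.0], [690.0, 401.0]]
rim front bottom [[277.0, 85.0], [525.0, 86.0]]
rim front top [[275.0, 101.0], [526.0, 101.0]]
rim inner top [[296.0, 112.0], [506.0, 112.0]]
disc [148.45180398  32.70985617] [653.20248004 289.64942835]
knob top front corners, q=0 [[607.0, 207.0], [633.0, 206.0]]
knob bottom [[599.0, 153.0], [624.0, 153.0]]
tongue inner front [[548.0, 147.0], [547.0, 136.0], [637.0, 136.0]]
```

```bash
python3 -c "
import cv2,numpy as np
f=cv2.imread('pics/w3.png')
a=cv2.resize(f[183:247,180:460],None,fx=2.8,fy=2.8,interpolation=2)
b=cv2.resize(f[225:315,400:500],None,fx=4,fy=4,interpolation=2);c=cv2.resize(f[290:380,160:260],None,fx=4,fy=4,interpolation=2)
b=np.hstack([c,b]);a=cv2.copyMakeBorder(a,0,0,0,800-a.shape[1],0);cv2.imwrite('pics/w3d.png',np.vstack([a,b]))"
```

```text
(no output)
```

View pics/w3d.png

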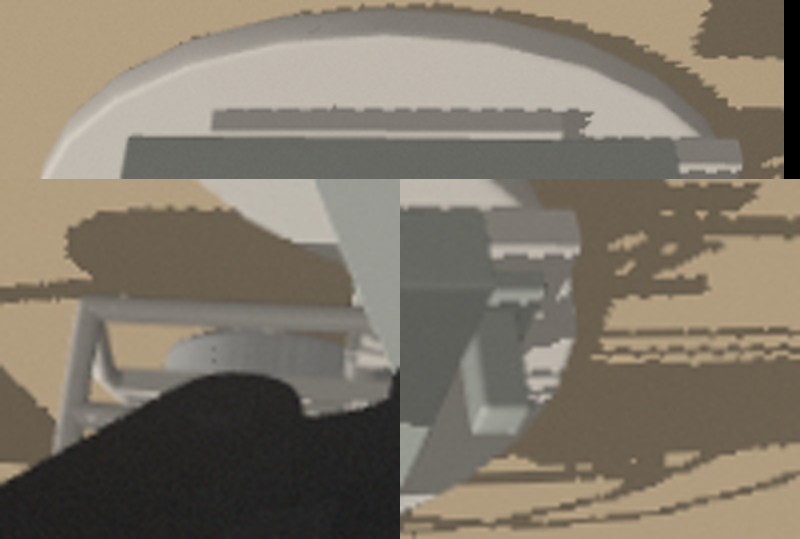

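Rim front strip seen at columns 271–522, rows 85–100 (predicted 277–525, rows 85–101). The stand is therefore about 1.8 mm further to its -y, and x and height agree. I'll correct for this and plan the insertion.

```bash
cat >> h.py <<'E'
ST=np.array([.5827,-.1895,-1.3304]); OFF=np.array([-.0415,-.0008,.0274])
E
python3 - <<'E'
from h import *
tray_goal(-.135,0,.06);tray_goal(-.12,0,.034);tray_goal(-.03,0,.034);tray_goal(-.03,0,.0125)
E
```

```text
tray at -0.135 0 0.06 tcp [ 0.5399 -0.0183  0.0874]
slide cm [ 0.87 -0.36  5.72] turn deg [ 0.2 -0.1  0.3]
tray at -0.12 0 0.034 tcp [ 0.5435 -0.0328  0.0614]
slide cm [ 1.35 -0.37  8.68] turn deg [ 0.2 -0.1  0.3]
tray at -0.03 0 0.034 tcp [ 0.5649 -0.1202  0.0614]
slide cm [-5.64 -0.42 14.36] turn deg [ 0.2 -0.1  0.3]
tray at -0.03 0 0.0125 tcp [ 0.5649 -0.1202  0.0399]
slide cm [-4.28 -0.42 16.03] turn deg [ 0.2 -0.1  0.3]
```

{"api": "arm_command", "payload": {
  "gripper": [0.5,0.5,0.5,0.5,0.5],
  "slide": [
    [0.4,-0.2,2.5],
    [0.9,-0.4,5.7],
    [1.4,-0.4,8.7],
    [1.4,-0.4,8.7],
    [1.4,-0.4,8.7]
  ],
  "turn": [
    [0.2,0,0.3],
    [0.2,0,0.3],
    [0.2,0,0.3],
    [0.2,0,0.3],
    [0.2,0,0.3]
  ]
}}

```text
clock: 4.55
position: [0.5434, -0.0327, 0.0616]
tool_rot: [3.14, 0.683, 1.809]
force: [0.6, -0.1, -1.6]
grip_width: 0.012
```

```bash
python3 - <<'E'
from h import *
print(bot.observe()["force"])
tray_goal(-.03,0,.034);tray_goal(-.03,0,.0125)
E
```

```text
[ 0.55803835 -0.050806   -1.60873718]
tray at -0.03 0 0.034 tcp [ 0.5649 -0.1202  0.0614]
slide cm [-6.98  0.01  5.71] turn deg [ 0.  -0.1 -0.1]
tray at -0.03 0 0.0125 tcp [ 0.5649 -0.1202  0.0399]
slide cm [-5.62  0.01  7.37] turn deg [ 0.  -0.1 -0.1]
```

{"api": "arm_command", "payload": {
  "gripper": [0.5,0.5,0.5,0.5,0.5],
  "slide": [
    [-2,0,1.6],
    [-4.2,0,3.4],
    [-6,0,4.9],
    [-7,0,5.7],
    [-7,0,5.7]
  ],
  "turn": [
    [0,0,0],
    [0,0,0],
    [0,0,0],
    [0,0,0],
    [0,0,0]
  ]
}}

```text
clock: 5.18
position: [0.5647, -0.1211, 0.0615]
tool_rot: [3.14, 0.683, 1.808]
force: [0.2, 0.0, -1.6]
grip_width: 0.0126
```

```bash
python3 - <<'E'
from h import *
o=bot.observe();print(o["position"],o["force"],o["grip_width"])
tray_goal(-.03,0,.034);tray_goal(-.03,0,.0125)
f=vision.grab_frame("wrist");cv2.imwrite("pics/w4.png",f)
m=vision.camera_model("wrist");print((proj("wrist",place(ST,np.array([(-101,-53,20),(-101,53,20),(-93,-45,20),(-93,45,20)])/1000),m)-[120,160]).round(1)*2)
cv2.imwrite("pics/w4c.png",cv2.resize(f[160:460,120:520],None,fx=2,fy=2,interpolation=2))
E
```

```text
[ 0.56467771 -0.12112347  0.06150927] [ 0.15676655  0.03769971 -1.55861393] 0.012642258244051116
tray at -0.03 0 0.034 tcp [ 0.5649 -0.1202  0.0614]
slide cm [ 0.07  0.04 -0.04] turn deg [-0.  -0.1 -0.2]
tray at -0.03 0 0.0125 tcp [ 0.5649 -0.1202  0.0399]
slide cm [1.43 0.04 1.63] turn deg [-0.  -0.1 -0.2]
[[164.6  64.4]
 [649.2  63.2]
 [206.8  87. ]
 [607.2  86. ]]
```

View pics/w4c.png

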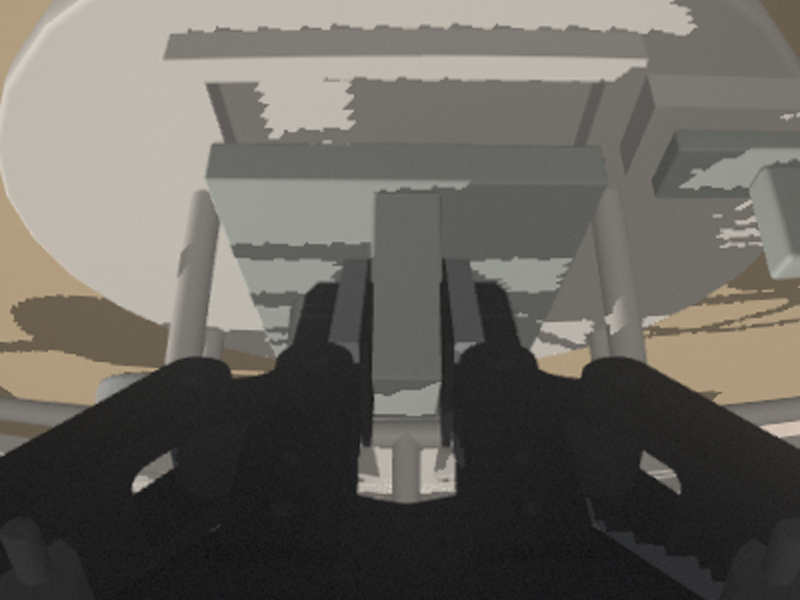

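Wrist crop: the posts straddle the tray. The rim's inner corners are at (206,84) and (606,82), about 1.3 mm nearer the front than predicted, and the tray is centred between them (210–605). I'll back off about 1 mm and lower.

{"api": "arm_command", "payload": {
  "gripper": [0.5,0.5,0.5,0.5,0.5],
  "slide": [
    [0.2,0,0],
    [0.6,0,0.5],
    [1,0,1],
    [1.3,0,1.35],
    [1.3,0,1.35]
  ],
  "turn": [
    [0,0,0],
    [0,0,0],
    [0,0,0],
    [0,0,0],
    [0,0,0]
  ]
}}

```text
clock: 5.85
position: [0.5639, -0.12, 0.042]
tool_rot: [-3.141, 0.683, 1.809]
force: [-0.5, 0.1, -0.0]
grip_width: 0.0126
```

{"api": "arm_command", "payload": {
  "gripper": [0.5,0.5,0.5],
  "slide": [
    [0.1,0,0.1],
    [0.2,0,0.25],
    [0.2,0,0.25]
  ],
  "turn": [
    [0,0,0],
    [0,0,0],
    [0,0,0]
  ]
}}

```text
clock: 6.22
position: [0.5642, -0.1199, 0.0392]
tool_rot: [3.141, 0.683, 1.808]
force: [0.1, -0.8, -1.1]
grip_width: 0.0126
```

```bash
python3 - <<'E'
from h import *
o=bot.observe();print(o["position"],o["force"],o["moment"],o["grip_width"])
tray_goal(-.0308,0,.012)
E
```

```text
[ 0.56416997 -0.1198675   0.03919884] [ 0.09840556 -0.81031014 -1.14833353] [ 0.8145658   0.25545814 -0.00162884] 0.012593352794378497
tray at -0.0308 0 0.012 tcp [ 0.5647 -0.1195  0.0394]
slide cm [ 0.01  0.06 -0.03] turn deg [-0.  -0.1 -0.1]
```

{"api": "arm_command", "payload": {
  "gripper": [0.5,0.5,0.5],
  "slide": [
    [0.06,0.04,0.08],
    [0.13,0.04,0.15],
    [0.13,0.04,0.15]
  ],
  "turn": [
    [0,0,0],
    [0,0,0],
    [0,0,0]
  ]
}}

```text
clock: 6.6
position: [0.5646, -0.1198, 0.0382]
tool_rot: [3.14, 0.684, 1.808]
force: [-6.0, 7.7, 20.6]
grip_width: 0.0128
```

{"api": "arm_command", "payload": {
  "gripper": [3.5,3.5,3.5,3.5],
  "slide": [
    [-0.07,0,-0.08],
    [-0.07,0,-0.08],
    [-0.07,0,-0.08],
    [-0.07,0,-0.08]
  ],
  "turn": [
    [0,0,0],
    [0,0,0],
    [0,0,0],
    [0,0,0]
  ],
  "force": 20
}}

```text
clock: 7.1
position: [0.5645, -0.1198, 0.0383]
tool_rot: [3.141, 0.683, 1.809]
force: [-0.5, -0.1, -0.4]
grip_width: 0.035
```

{"api": "arm_command", "payload": {
  "gripper": [3.5,3.5,3.5,3.5,3.5],
  "slide": [
    [0,0,-1.5],
    [0,0,-4],
    [0,0,-8],
    [0,0,-11],
    [0,0,-11]
  ],
  "turn": [
    [0,0,0],
    [0,0,0],
    [0,0,0],
    [0,0,0],
    [0,0,0]
  ]
}}

```text
clock: 7.72
position: [0.5487, -0.0502, 0.1252]
tool_rot: [3.137, 0.681, 1.808]
force: [0.6, -0.4, 0.4]
grip_width: 0.0351
```

```bash
python3 - <<'E'
from h import *
o=bot.observe();print(o["position"],o["force"],o["grip_width"])
f=vision.grab_frame("wrist");cv2.imwrite("pics/w5.png",f)
m=vision.camera_model("wrist")
def P(n,*x): print(n,((proj("wrist",place(ST,np.array(x)/1000),m)-[160,150])*2.5).round(0).tolist())
P("rim in",(-93,-45,20),(-93,45,20));P("tray front top",(-90,-42,22),(-90,42,22));P("fin top",(-87,-7,62),(-87,7,62));P("knob top front q0",(-78,88,58.5),(-78,100,58.5));P("knob rear",(-66,88,58.5),(-66,100,58.5))
cv2.imwrite("pics/w5c.png",cv2.resize(f[150:390,160:480],None,fx=2.5,fy=2.5,interpolation=2))
E
```

```text
[ 0.54869227 -0.05018606  0.12521186] [ 0.63290753 -0.42099198  0.41989474] 0.03505600645494721
rim in [[245.0, 124.0], [566.0, 123.0]]
tray front top [[256.0, 136.0], [555.0, 135.0]]
fin top [[379.0, 262.0], [433.0, 262.0]]
knob top front q0 [[723.0, 267.0], [763.0, 266.0]]
knob rear [[712.0, 289.0], [750.0, 288.0]]
```

View pics/w5c.png

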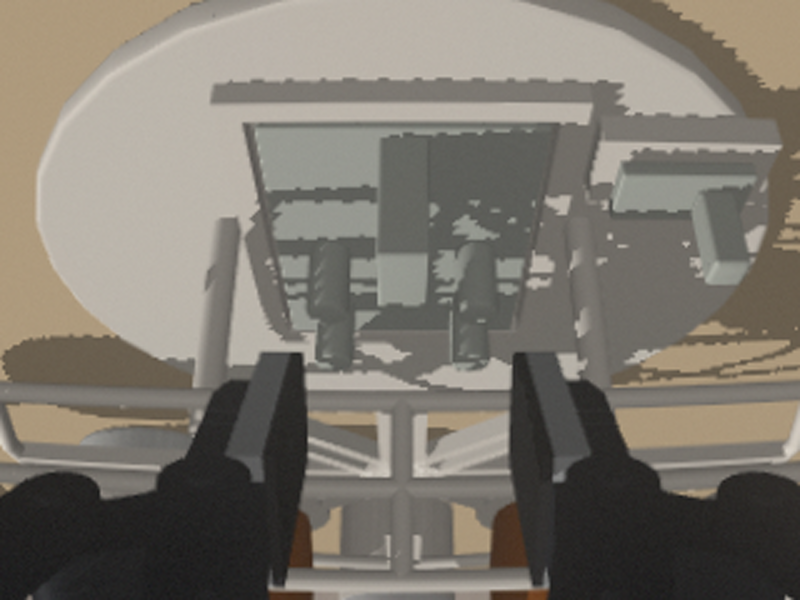

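Wrist crop: the tray lies flat inside the rim (rim inner corners at (245,124) and (560,124)). The knob is at about (725,240), roughly 3 mm in. Next is the keeper: straddle the knob with jaws at 2.4 cm and slide it to -y.

```bash
python3 - <<'E'
from h import *
G=goal(ST[2],.685)[0];print(G[:,1],G[:,2])
for y,b in((.092,.09),(.092,0),(.048,0)):
    t=place(ST,(-.069,y,.042))[0]-G[:,2]*b;print(y,b,t.round(4));move(t,G)
E
```

```text
[0.97124369 0.23808758 0.        ] [ 0.15063158 -0.61447967 -0.77441905]
0.092 0.09 [ 0.6421 -0.0453  0.1117]
slide cm [-0.46  9.25  2.03] turn deg [ 0.1 -0.2 -0.1]
0.092 0 [ 0.6556 -0.1006  0.042 ]
slide cm [-0.49  9.24 11.03] turn deg [ 0.1 -0.2 -0.1]
0.048 0 [ 0.6129 -0.1111  0.042 ]
slide cm [-0.5   4.84 11.03] turn deg [ 0.1 -0.2 -0.1]
```

{"api": "arm_command", "payload": {
  "gripper": [2.4,2.4,2.4,2.4,2.4],
  "slide": [
    [0,3,0.5],
    [-0.3,6.5,1.3],
    [-0.5,9.2,2],
    [-0.5,9.2,3],
    [-0.5,9.2,3]
  ],
  "turn": [
    [0,0,0],
    [0,0,0],
    [0,0,0],
    [0,0,0],
    [0,0,0]
  ]
}}

```text
clock: 8.4
position: [0.6416, -0.0543, 0.1026]
tool_rot: [-3.139, 0.684, 1.809]
force: [-0.8, -0.7, 0.1]
grip_width: 0.0241
```

```bash
python3 - <<'E'
from h import *
o=bot.observe();print(o["position"],o["force"],o["grip_width"])
f=vision.grab_frame("wrist");cv2.imwrite("pics/w6.png",f)
cv2.imwrite("pics/w6c.png",cv2.resize(f[180:420,180:460],None,fx=2.5,fy=2.5,interpolation=2))
G=goal(ST[2],.685)[0];move(place(ST,(-.069,.092,.042))[0],G)
E
```

```text
[ 0.64156324 -0.0542712   0.10261564] [-0.84053887 -0.72328076  0.11327056] 0.024149984227022168
slide cm [0.06 0.25 7.82] turn deg [-0.2 -0.1 -0.1]
```

View pics/w6c.png

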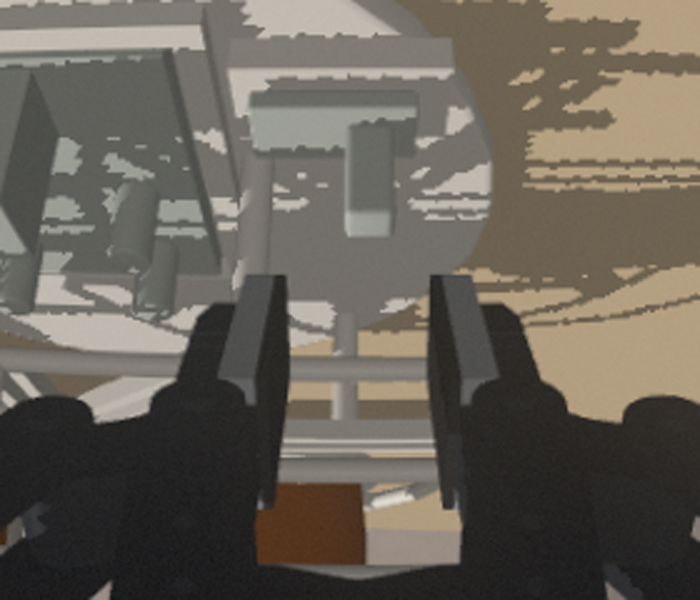

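Wrist crop: the knob (columns 346–393) is about 3 mm right of the jaw centre at 358, which matches the computed 2.5 mm shift.

{"api": "arm_command", "payload": {
  "gripper": [2.4,2.4,2.4,2.4,2.4],
  "slide": [
    [0,0.25,2],
    [0,0.25,4],
    [0,0.25,6.3],
    [0,0.25,7.8],
    [0,0.25,7.8]
  ],
  "turn": [
    [0,0,0],
    [0,0,0],
    [0,0,0],
    [0,0,0],
    [0,0,0]
  ]
}}

```text
clock: 9.07
position: [0.6563, -0.1013, 0.0422]
tool_rot: [-3.14, 0.684, 1.809]
force: [-0.6, 0.6, 0.7]
grip_width: 0.0239
```

{"api": "arm_command", "payload": {
  "gripper": [2.4,2.4,2.4,2.4,2.4],
  "slide": [
    [0,-0.5,0],
    [0,-1.3,0],
    [0,-2.1,0],
    [0,-2.9,0],
    [0,-3.4,0]
  ],
  "turn": [
    [0,0,0],
    [0,0,0],
    [0,0,0],
    [0,0,0],
    [0,0,0]
  ]
}}

```text
clock: 9.7
position: [0.6235, -0.108, 0.0432]
tool_rot: [3.14, 0.683, 1.809]
force: [1.9, 1.6, 0.1]
grip_width: 0.0242
```

```bash
python3 - <<'E'
from h import *
o=bot.observe();print(o["position"],o["force"],o["grip_width"])
print("tcp in stand",R.from_euler("z",-ST[2]).apply(o["position"]-[ST[0],ST[1],0]))
E
```

```text
[ 0.62347403 -0.10797169  0.04322593] [1.93878118 1.59536366 0.05944737] 0.024206989671776424
tcp in stand [-0.06947607  0.0590124   0.04322593]
```

{"api": "arm_command", "payload": {
  "gripper": [2.4,2.4,2.4,2.4],
  "slide": [
    [0,-0.4,0],
    [0,-0.8,0],
    [0,-1,0],
    [0,-1,0]
  ],
  "turn": [
    [0,0,0],
    [0,0,0],
    [0,0,0],
    [0,0,0]
  ]
}}

```text
clock: 10.2
position: [0.614, -0.1106, 0.043]
tool_rot: [3.141, 0.683, 1.808]
force: [0.0, 0.4, 0.3]
grip_width: 0.0239
```

{"api": "arm_command", "payload": {
  "gripper": [2.4,2.4,2.4],
  "slide": [
    [0,-0.1,0],
    [0,-0.2,0],
    [0,-0.2,0]
  ],
  "turn": [
    [0,0,0],
    [0,0,0],
    [0,0,0]
  ]
}}

```text
clock: 10.58
position: [0.6122, -0.111, 0.0431]
tool_rot: [3.141, 0.683, 1.808]
force: [0.6, -0.6, 0.4]
grip_width: 0.0239
```

{"api": "arm_command", "payload": {
  "gripper": [2.4,2.4,2.4],
  "slide": [
    [0,-0.1,0],
    [0,-0.2,0],
    [0,-0.2,0]
  ],
  "turn": [
    [0,0,0],
    [0,0,0],
    [0,0,0]
  ]
}}

```text
clock: 10.95
position: [0.6113, -0.111, 0.0433]
tool_rot: [3.139, 0.683, 1.808]
force: [7.0, -1.7, -2.5]
grip_width: 0.0237
```

At 7 N the tool moved only 1 mm of the 2 mm commanded, so the stop is reached. I'll back off and retreat.

{"api": "arm_command", "payload": {
  "gripper": [2.4,2.4,2.4,2.4,2.4],
  "slide": [
    [0,0.5,0],
    [0,0.5,0],
    [0,0.5,-3],
    [0,0.5,-7],
    [0,0.5,-11]
  ],
  "turn": [
    [0,0,0],
    [0,0,0],
    [0,0,0],
    [0,0,0],
    [0,0,0]
  ]
}}

```text
clock: 11.58
position: [0.5981, -0.0423, 0.1292]
tool_rot: [-3.142, 0.683, 1.809]
force: [0.3, 0.8, 0.7]
grip_width: 0.0237
```

```bash
python3 - <<'E'
from h import *
o=bot.observe();print(o["position"],o["force"],o["grip_width"])
f=vision.grab_frame("wrist");s=vision.grab_frame("scene")
m=vision.camera_model("wrist")
def P(n,*x): print(n,((proj("wrist",place(ST,np.array(x)/1000),m)-[160,150])*2.5).round(0).tolist())
P("knob top front home",(-78,48,58.5),(-78,60,58.5));P("knob rear",(-66,48,58.5),(-66,60,58.5));P("tongue inner end",(-83,24,31.5),(-61,24,31.5));P("same at 34mm: inner",(-83,30,31.5))
P("tray front top",(-90,-42,22),(-90,42,22));P("fin top front",(-87,-7,62),(-87,7,62))
cv2.imwrite("pics/w7c.png",cv2.resize(f[150:390,160:480],None,fx=2.5,fy=2.5,interpolation=2))
E
```

```text
[ 0.59808144 -0.04225019  0.12917689] [0.25262303 0.79297652 0.65776392] 0.023733411046902183
knob top front home [[388.0, 248.0], [433.0, 248.0]]
knob rear [[389.0, 271.0], [432.0, 271.0]]
tongue inner end [[304.0, 158.0], [310.0, 204.0]]
same at 34mm: inner [[325.0, 158.0]]
tray front top [[83.0, 122.0], [367.0, 116.0]]
fin top front [[180.0, 241.0], [231.0, 241.0]]
```

Twelve pictures have been viewed, so I'll check the knob and fin edges from pixel rows instead.

```bash
python3 - <<'E'
from h import *
f=vision.grab_frame("wrist");g=cv2.cvtColor(f,cv2.COLOR_BGR2GRAY);m=vision.camera_model("wrist")
def pr(*x): return proj("wrist",place(ST,np.array(x)/1000),m).round(1).tolist()
print("knob mid front",pr((-78,48,48),(-78,60,48)),"if 34mm",pr((-78,54,48),(-78,66,48)))
for v in(236,240,244): print(v,g[v,306:346].tolist())
print("fin mid",pr((-87,-7,50),(-87,7,50)))
for v in(228,234): print(v,g[v,222:262].tolist())
print("fin top col",pr((-87,0,62),(-57,0,62)));print(g[236:272,242].tolist())
E
```

```text
knob mid front [[316.8, 236.6], [334.4, 236.6]] if 34mm [[325.6, 236.6], [343.1, 236.5]]
236 [94, 92, 90, 103, 110, 109, 110, 112, 123, 132, 130, 111, 103, 103, 102, 103, 103, 102, 103, 104, 103, 102, 103, 103, 98, 95, 113, 117, 113, 107, 108, 112, 111, 111, 112, 110, 110, 112, 111, 112]
240 [95, 94, 94, 96, 110, 110, 111, 111, 123, 135, 129, 113, 101, 104, 104, 103, 104, 103, 103, 102, 104, 103, 103, 101, 98, 94, 110, 114, 112, 108, 108, 110, 112, 111, 111, 111, 113, 110, 112, 110]
244 [95, 94, 94, 92, 109, 112, 109, 110, 124, 134, 129, 109, 103, 103, 102, 102, 103, 101, 102, 103, 103, 102, 101, 102, 96, 96, 107, 114, 113, 112, 139, 167, 168, 163, 111, 112, 110, 111, 113, 111]
fin mid [[235.0, 231.7], [255.3, 231.6]]
228 [155, 155, 154, 156, 155, 154, 155, 153, 154, 155, 155, 155, 140, 113, 102, 104, 104, 104, 104, 104, 103, 104, 105, 102, 105, 103, 102, 101, 104, 103, 103, 98, 85, 79, 81, 78, 79, 79, 78, 85]
234 [155, 154, 156, 156, 155, 156, 155, 153, 155, 155, 155, 143, 117, 101, 104, 104, 101, 103, 103, 103, 104, 103, 103, 103, 102, 103, 102, 102, 102, 104, 101, 85, 78, 78, 77, 77, 77, 78, 82, 103]
fin top col [[243.0, 246.6], [250.5, 269.5]]
[104, 103, 103, 104, 103, 104, 109, 132, 155, 154, 155, 154, 155, 155, 154, 155, 155, 155, 154, 155, 154, 156, 154, 154, 153, 155, 154, 113, 93, 93, 96, 97, 97, 95, 96, 94]
```

```bash
python3 - <<'E'
from h import *
f=vision.grab_frame("wrist");g=cv2.cvtColor(f,cv2.COLOR_BGR2GRAY);m=vision.camera_model("wrist")
def pr(*x): return proj("wrist",place(ST,np.array(x)/1000),m).round(1).tolist()
print("knob top",pr((-78,54,58.5),(-66,54,58.5)));print(g[240:268,323].tolist())
print("fin top",pr((-87,3,62),(-57,3,62)),"fin foot",pr((-87,0,22)));print("243:",g[236:276,247].tolist(),"foot 190:",g[185:205,244].tolist())
print("rim outer-low,outer-top,inner-top,tray front top",pr((-101,-25,12),(-101,-25,20),(-93,-25,20),(-90,-25,22)));print("170:",g[170:205,212].tolist())
print("tray sides",pr((-75,-45,20),(-75,-42,22),(-75,42,22),(-75,45,20)))
E
```

```text
knob top [[327.1, 249.6], [326.9, 259.0]]
[102, 102, 103, 102, 103, 102, 103, 121, 143, 151, 155, 155, 154, 154, 154, 155, 150, 132, 140, 115, 110, 110, 110, 111, 110, 110, 111, 110]
fin top [[248.4, 246.7], [255.5, 269.6]] fin foot [[250.8, 199.6]]
243: [102, 103, 103, 102, 102, 102, 103, 123, 151, 154, 153, 153, 155, 154, 154, 152, 154, 154, 152, 153, 153, 152, 154, 153, 153, 155, 153, 153, 120, 96, 92, 92, 118, 150, 152, 150, 151, 152, 152, 153] foot 190: [186, 185, 186, 185, 185, 186, 162, 117, 113, 135, 154, 150, 106, 101, 105, 103, 103, 103, 103, 104]
rim outer-low,outer-top,inner-top,tray front top [[215.4, 177.0], [213.4, 185.2], [215.9, 192.8], [216.3, 197.6]]
170: [186, 184, 187, 186, 185, 185, 162, 120, 122, 123, 123, 122, 122, 122, 129, 178, 185, 186, 186, 186, 185, 186, 145, 112, 123, 145, 154, 155, 155, 154, 155, 155, 155, 155, 156]
tray sides [[196.4, 209.1], [199.5, 211.1], [310.1, 209.7], [314.3, 207.5]]
```

Relative to the rim and knob rows, the tray's front edge, fin foot and fin top all read about 2 mm towards the front. That means the tray is flat and in the pocket, within limits. The knob edges match the home position, so I'll hand in.

```bash
python3 -c "
from workcell import bot,job_done
o=bot.observe();print(o['clock'],o['force']);print(job_done())"
```

```text
11.775 [ 0.85027929 -1.02297868 -0.96176578]
the job is handed in; nothing more can be done
None
```

The tray is seated in the stand's pocket and the keeper is slid home over its edge. I handed the job in at 11.8 s with the gripper backed off clear of the stand; no verdict was reported.

I gripped the tray by its fin with the tool leaning back about 39°. I slid it in between the front posts, lowered it onto the pocket floor and released it. I then straddled the knob with the jaws and pushed it to its stop.

**Tray:** in the last wrist image its front edge, fin foot and fin top all read about 2 mm towards the front of the pocket. That agrees with a flat tray, and the limit is 5 mm.

**Keeper:** at the stop the push force rose to about 7 N, and the knob's edges were within 2 pixels of the home position.

**Disagreements and gaps:**
- The first grasp landed about 13 mm short of the intended point on the fin, but it held and I kept it.
- The wrist camera put the stand about 1.8 mm to its -y and about 1.3 mm towards its front compared with the fixed cameras. I corrected for the first and allowed for part of the second.
- The 12-picture limit was reached before the final view, so the last checks were pixel rows only. I did not check the bottles and other bystanders again at the end, though no unexpected force appeared during the moves.

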